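Put the lids back on the fondue set

ROBOT

A 6-joint arm with a two-finger parallel gripper is mounted at the origin on the work surface. World frame = base frame: x ahead of the robot, y to its left, z up, the work surface at z = 0. Lengths are in mm, angles in rad, forces in N, time in s.
With the tool pointing down it reaches from about 325 to 875 mm from the base axis. Payload 4.4 kg.
Tool frame: the origin (TCP) lies between the finger pads; the fingertips stand arm.tip_reach ahead of it and the grasp point (between the pads) lies 3 mm ahead of it (arm.tip_reach is the distance from the TCP to the fingertips, in mm); z points along the fingers, y is the line along which they close (so a half turn about z gives the same grasp; the last joint's range is limited). The gripper opens to 85 mm and grips with 20 to 120 N. Pads are 22 mm wide; open, the fingers measure 114 mm over their backs; the gripper's body (76 mm by 85 mm) begins 54 mm behind the grasp point. The pads swing forward as they close: fully open they stand 13 mm farther back than shut.
Start: joints at [1.05, 0.207, 1.542, -0, 1.393, -0.15], TCP at [207.831, 536.128, 253.282] pointing down, gripper open.
Joint ranges: [-2.73, 2.73], [-0.86, 2.22], [0.23, 2.46], [-1.11, 4.25], [0.08, 2.63], [-2.82, 2.82]. Speed limits (rad/s): [2.79, 2.79, 3.14, 3.14, 3.14, 3.14].

INTERFACE

Orientations are given as a unit quaternion [x, y, z, w].
In Python, from workcell import arm, read_camera gives the robot as it stands.
- The arm moves only by the tool move_arm, never from a script. Its argument "increments" is a list of rows, each a list of 7 numbers: the turn, a rotation vector about the world's x, y, z in rad, then the shift along the world's x, y, z in mm, then the opening, from 0 (shut) to 1 (fully open). In form: [[ax, ay, az, tx, ty, tz, grip], ...]. A call has 1 to 5 rows; each row is the pose to reach, as a shift and turn from the pose commanded when the call began; what a row does not reach only later rows make up. A row lasts 1/8 s, in which the tool goes at most 62.5 mm and 10.7 degrees, less where a joint would pass 70% of its speed; a pose out of reach is approached as far as the arm can. A call with a gripper value outside its range is refused whole. The fingers move at their own pace and stop on an object; "force" is the grip in N (left out, the last holds). Time passes only in rows, so rows that repeat a pose let the fingers close. It gives the time, the measured TCP pose, the force, the opening and the grip force at its end, in the units of the state.
- arm.observe(): the state, without advancing time (a new reading comes with each control period).
- read_camera(name): name is "side" or "top"; returns a dict with "img" (384x512x3 uint8, red, green, blue), "fovy" (degrees; the focal length in pixels is half the picture's height over the tangent of half this angle, whatever the lens; pixels are square), "cx", "cy" (the principal point, pixels), "rvec" (rotation vector, rad) and "tvec" (3), from world to camera coordinates, as OpenCV has them. Camera axes: x right, y down, z forward; pixel columns grow to the right and rows downward; lengths in mm; the calibration is good to about 2 mm. A picture is of the moment at which its call begins. There is no depth.
- arm.job_done(): hands the job in; it is judged then, once.
The state is a dict: "time": time; "joints": joint angles; "qvel": joint speeds; "joint_torque": joint torques, N m; "position": TCP position; "tool_rot": TCP orientation; "wrist_force": force on the tool from outside, world axes, zero at the start; "moment": the same for the moment, N m; "opening": finger opening in mm; "finger_force": force on a finger pad.
Only numpy, scipy, OpenCV 4.12 (cv2) and the standard library are available. Lean on these libraries where they do the work, as an engineer would, in place of code of your own. Each camera call takes 0.05 s, during which the arm holds its last target. There are 200 camera calls.

TASK

Dessert is over: pick out the three knobbed bamboo lids and put each one on the vessel it fits, the largest on the fondue bowl in its frame, the middle one on the larger dip pot and the smallest on the smaller dip pot, so that each sits flat and centred on its rim with its plug inside the mouth. Set them down rather than dropping them, in any order, and do not shove the bowl, the pots, the glass cup or the plain coaster out of place.

Things in the scene. Friction and masses are not known exactly. Their poses are not given: they have to be found in the camera images.
- lid_large: Largest round bamboo lid, loose, about 60 to 120 g: disc 134 mm across and 8 mm thick, a round knob on its middle (22 mm across, 28 mm tall), under it a locating plug 96 mm across, 6 mm deep. Starts knob up on the shelf. Origin at the centre of the plug's underside, z up: disc z = 6 to 14 mm, knob 14 to 42 mm. Belongs on the fondue bowl.
- lid_medium: Middle-sized round bamboo lid, loose, about 35 to 70 g: disc 102 mm across and 8 mm thick, a round knob on its middle (22 mm across, 28 mm tall), under it a locating plug 64 mm across, 6 mm deep. Starts knob up on the shelf. Origin at the centre of the plug's underside, z up: disc z = 6 to 14 mm, knob 14 to 42 mm. Belongs on the larger of the two dip pots.
- lid_small: Smallest round bamboo lid, loose, about 21 to 42 g: disc 74 mm across and 8 mm thick, a round knob on its middle (22 mm across, 28 mm tall), under it a locating plug 36 mm across, 6 mm deep. Starts knob up on the shelf. Origin at the centre of the plug's underside, z up: disc z = 6 to 14 mm, knob 14 to 42 mm. Belongs on the smaller of the two dip pots.
- fondue_bowl: Open round earthenware bowl fixed in a three-legged dark steel frame over a glass tealight cup; one loose unit, 850 g, tallest of the three vessels. Rim 124 mm across outside, mouth 114 mm. Origin on the bowl's axis at the underside of the foot, z up; rim at z = 125 mm. With its lid seated, the lid's origin is at z = 119 mm.
- dip_pot_medium: Larger open round earthenware dip pot, loose, 350 g, 55 mm tall; rim 92 mm across outside, mouth 82 mm. Origin at the centre of its underside, z up; the rim is at z = 55 mm. With its lid seated, the lid's origin is at z = 49 mm.
- dip_pot_small: Smaller open round earthenware dip pot, loose, 220 g, 45 mm tall; rim 64 mm across outside, mouth 54 mm. Origin at the centre of its underside, z up; the rim is at z = 45 mm. With its lid seated, the lid's origin is at z = 39 mm.
- glass_cup: Bystander: small open amber glass tealight cup, 44 mm across, 28 mm tall, loose. Origin at the centre of its underside. To be left where it is.
- coaster: Bystander: flat round bamboo coaster without a knob, 80 mm across, 8 mm thick, loose. Not a lid; to be left where it is. Origin at the centre of its underside.
Not all that is in view belongs to the job. What is shaped like the lid_medium but turquoise is not meant.

How it is judged (in metres and radians):
At the end, for the whole second after the job is handed in: Each lid is on its own vessel: axes within 11 mm of each other, plug inside the mouth and disc resting on the rim (origin 3.5 to 10 mm below the rim), lid and vessel upright within 0.05 rad, at rest (under 0.02 m/s) and let go (horizontal distance between lid_large and fondue_bowl below 0.011 m and z of lid_large in the frame of fondue_bowl between 0.115 and 0.1215 m and angle between each of lid_large, fondue_bowl, lid_medium, dip_pot_medium, lid_small, dip_pot_small's own z axis and vertical below 0.05 rad and linear speed of each of lid_large, fondue_bowl, lid_medium, dip_pot_medium, lid_small, dip_pot_small below 0.02 m/s and contact force between each of lid_large, lid_medium, lid_small and the fingers below 0.05 N and horizontal distance between lid_medium and dip_pot_medium below 0.011 m and z of lid_medium in the frame of dip_pot_medium between 0.045 and 0.0515 m and horizontal distance between lid_small and dip_pot_small below 0.011 m and z of lid_small in the frame of dip_pot_small between 0.035 and 0.0415 m); the robot touches nothing.
It fails at once if the fondue bowl or a dip pot is shoved more than 30 mm from where it stood (distance of any of fondue_bowl, dip_pot_medium, dip_pot_small from where it was at the start of the episode above 0.03 m).
It fails at once if the glass cup or the coaster is moved more than 25 mm from where it stood (distance of any of glass_cup, coaster from where it was at the start of the episode above 0.025 m).
It fails at once if a lid is dropped (falls free of the fingers faster than 0.8 m/s, a drop of over 3 cm) ((contact force between lid_large and the fingers below 0.05 N and linear speed of lid_large above 0.8 m/s) or (contact force between lid_medium and the fingers below 0.05 N and linear speed of lid_medium above 0.8 m/s) or (contact force between lid_small and the fingers below 0.05 N and linear speed of lid_small above 0.8 m/s)).
It also fails if it takes over 86 s, if anything falls off the work surface, if the arm or the gripper's body presses on something with over 40 N, if the wrist force passes 120 N, or if a joint passes its speed limit or range.

## Working session

There is one attempt and no reset: what is moved stays moved. The work goes in short steps, Python scripts to look and compute and a tool call to move; the robot and the scene stay as the last step left them, time stands still between calls to the robot, and variables do not carry over. Pictures are saved under pics/ and viewed, at most 14 in all, crops included, and the job is handed in when it is done.

Besides the shell and the picture viewer there is one more tool, called after "Call:" in YAML: its name, and indented under it one key for each argument. move_arm: Moves the arm, as the interface text tells. Its arguments: {"type":"object","properties":{"increments":{"type":"array"},"force":{"type":"number"}},"required":["increments"]}

```bash
mkdir -p pics; ls
python3 - <<'E'
from workcell import arm, read_camera
import cv2
print(arm.tip_reach, arm.observe())
for n in("top","side"):
    c=read_camera(n); cv2.imwrite(f"pics/{n}0.png",cv2.resize(c["img"][:,:,::-1],(800,600),interpolation=cv2.INTER_CUBIC)); cv2.imwrite(f"{n}_raw.png",c["img"][:,:,::-1])
    print({k:v for k,v in c.items() if k!="img"})
E
```

```text
pics
22.0 {'time': 0.0, 'joints': array([ 1.05045913e+00,  2.07420577e-01,  1.54296287e+00,  9.36720795e-06,
        1.39355928e+00, -1.50486680e-01]), 'qvel': array([ 9.60469288e-04, -5.13382976e-07, -8.27315415e-04, -5.99849890e-04,
        1.14037280e-04, -1.56743975e-03]), 'joint_torque': array([ 1.16587951e-03, -3.83019233e+01, -2.91604847e+01,  1.24357784e-04,
        1.02899858e-02, -2.20659092e-05]), 'position': array([207.48430847, 535.48149212, 252.12119145]), 'tool_rot': array([ 1.83873758e-01,  9.82949165e-01, -1.10803988e-03, -3.91125184e-04]), 'wrist_force': array([ 0.31932729, -0.09532409,  0.22076534]), 'moment': array([ 0.0195633 , -0.00047668, -0.02412458]), 'finger_force': 0.0, 'opening': 85.33735264881085}
{'fovy': 52.52300006047217, 'cx': 256.5523587974401, 'cy': 189.62157191390781, 'rvec': array([ 2.18856813, -2.14775508,  0.10442083]), 'tvec': array([ -48.93567095,  476.59613163, 1104.3733179 ])}
{'fovy': 48.60189311121027, 'cx': 252.29741858085782, 'cy': 190.86277819602287, 'rvec': array([ 2.31658906, -0.6785636 ,  0.27794785]), 'tvec': array([-407.69579539,  185.70480456,  975.60996723])}
```

View pics/top0.png

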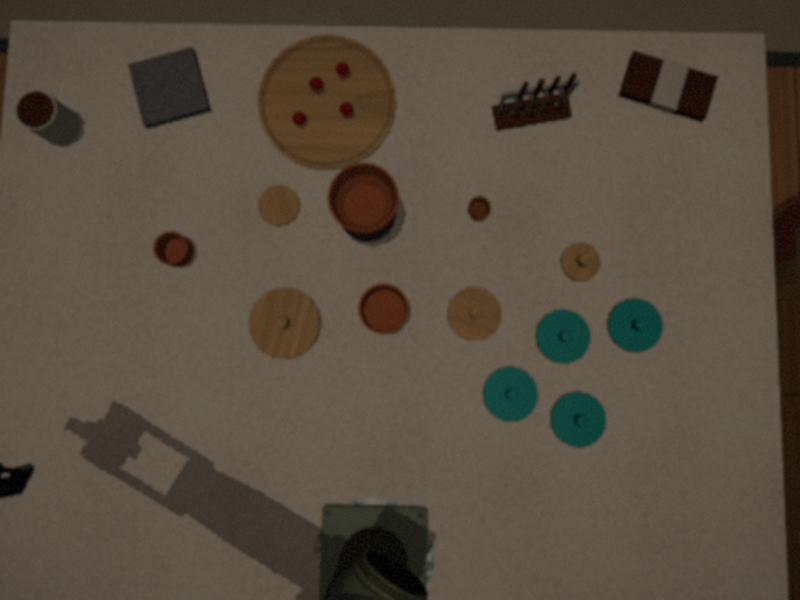

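View pics/side0.png

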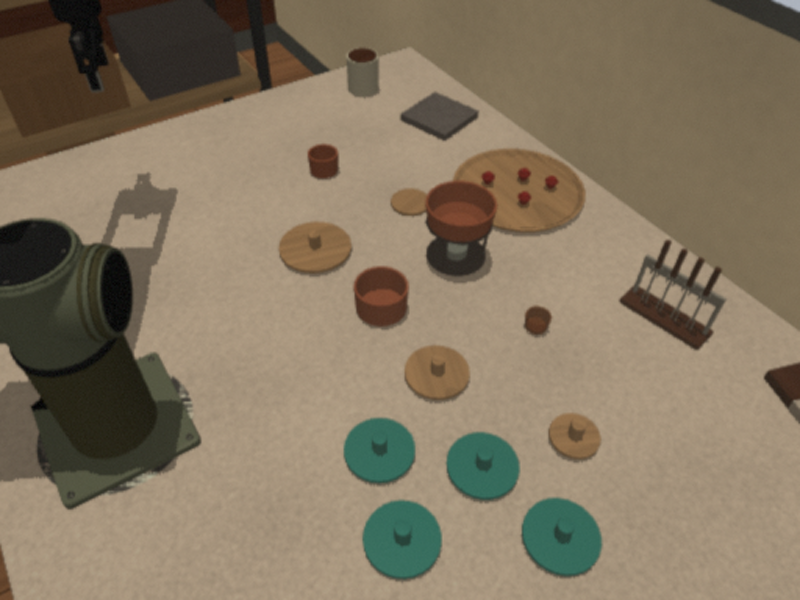

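Candidates in top view (800×600 px). Bamboo discs:
- Lid_large (285,323), lid_medium (474,313) and lid_small (580,262) each have a knob.
- (279,205) has no knob, so it is the coaster. The big disc at (327,100) is a tray with fruit.
- The four turquoise lids are not meant.

Vessels are the bowl (365,200), medium pot (384,309) and small pot (174,249). The glass cup is at (479,208). Next I'll measure these and confirm them in a crop.

```bash
cat > h.py <<'E'
import cv2, numpy as np
from scipy.optimize import minimize
from scipy.ndimage import map_coordinates
from workcell import arm, read_camera
def cam(n):
    c=read_camera(n); c["f"]=192/np.tan(np.radians(c["fovy"])/2)
    c["K"]=np.array([[c["f"],0,c["cx"]],[0,c["f"],c["cy"]],[0,0,1]]); c["R"]=cv2.Rodrigues(c["rvec"])[0]
    c["blur"]=cv2.GaussianBlur(c["img"].astype(np.float32),(0,0),1.0)
    return c
def proj(c,P): return cv2.projectPoints(np.float64(P).reshape(-1,3),c["rvec"],c["tvec"],c["K"],None)[0].reshape(-1,2)
def back(c,u,v,z):
    d=c["R"].T@np.array([(u-c["cx"])/c["f"],(v-c["cy"])/c["f"],1]); o=-c["R"].T@c["tvec"]
    return (o+d*(z-o[2])/d[2])[:2]
T=np.linspace(0,2*np.pi,120,endpoint=False)
def score(c,x,y,z,r,w=2.5):
    def s(q):
        p=proj(c,np.c_[x+q*np.cos(T),y+q*np.sin(T),0*T+z]); return np.stack([map_coordinates(c["blur"][:,:,k],[p[:,1],p[:,0]],order=1,mode="nearest") for k in range(3)],1)
    d=np.linalg.norm(s(r+w)-s(r-w),axis=1)
    return np.minimum(d,40).mean()
def fit(c,x,y,z,r,R=16):
    best=max(((score(c,x+i,y+j,z,r),x+i,y+j) for i in range(-R,R+1,2) for j in range(-R,R+1,2)))
    o=minimize(lambda q:-score(c,q[0],q[1],z,q[2]),[best[1],best[2],r],method="Nelder-Mead",options=dict(initial_simplex=[[best[1],best[2],r],[best[1]+2,best[2],r],[best[1],best[2]+2,r],[best[1],best[2],r+2]]))
    return np.r_[o.x,-o.fun]
OBJ=dict(lid_large=(285,323,14,67),lid_medium=(474,313,14,51),lid_small=(580,262,14,37),bowl=(365,200,125,62),pot_m=(384,309,55,46),pot_s=(174,249,45,32),coaster=(279,205,8,40),glass=(479,208,28,22))
E
python3 - <<'E'
from h import *
np.set_printoptions(precision=1,suppress=True)
t=cam("top"); s=cam("side")
for n,(u,v,z,r) in OBJ.items():
    g=back(t,u*.64-.2,v*.64-.2,z); a=fit(t,*g,z,r); b=fit(s,*a[:2],z,r)
    print(n,g,"top",a,"side",b)
r=[]
for n in("lid_large","lid_medium","lid_small","coaster"):
    u,v=OBJ[n][:2]; u,v=int(u*.64),int(v*.64); r.append(cv2.resize(t["img"][v-30:v+30,u-30:u+30,::-1],(200,200),interpolation=cv2.INTER_CUBIC))
q=[]
for n in("pot_s","pot_m","bowl","glass"):
    u,v=OBJ[n][:2]; u,v=int(u*.64),int(v*.64); q.append(cv2.resize(t["img"][v-30:v+30,u-30:u+30,::-1],(200,200),interpolation=cv2.INTER_CUBIC))
cv2.imwrite("pics/crop1.png",np.vstack([np.hstack(r),np.hstack(q)]))
E
```

```text
lid_large [424.9 175.7] top [425.1 176.1  67.5  23.2] side [420.4 167.8  69.7  32.6]
lid_medium [ 450.2 -176.4] top [ 449.3 -176.1   50.7   23.2] side [ 445.1 -182.2   52.4   37. ]
lid_small [ 550.1 -374.9] top [ 550.5 -374.4   37.4   24.7] side [ 546.3 -380.6   38.6   38.2]
bowl [632.7  24.8] top [635.3  29.3  60.6  33.7] side [634.2  23.5  59.8  28.4]
pot_m [451.3  -9.6] top [451.2 -10.9  44.7  39. ] side [451.3  -9.5  47.1  34.3]
pot_s [555.4 378.8] top [554.8 378.6  34.1  36.8] side [553.4 378.7  34.8  31.2]
coaster [650.6 197. ] top [649.9 196.7  40.4  22.8] side [642.5 190.4  39.9  25. ]
glass [ 646.7 -182.7] top [ 644.9 -181.1   21.9   39.9] side [ 638.6 -191.6   25.1   35.6]
```

View pics/crop1.png

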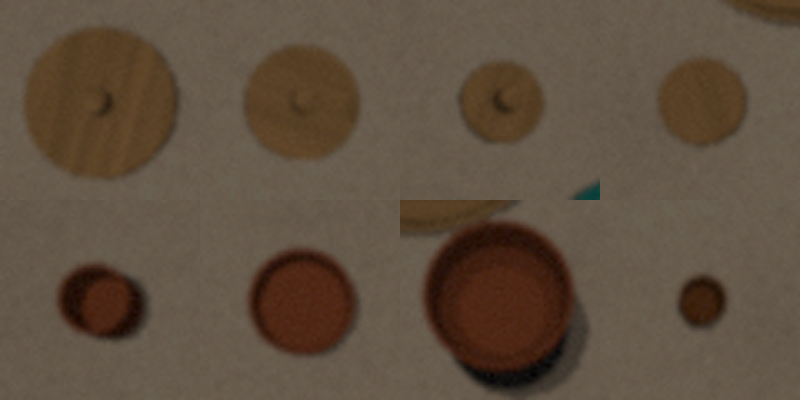

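Crop: the three discs on the left of the top row have knobs at their centres. The fourth has none, so it is the coaster. Bottom row left to right: small pot, medium pot, bowl, glass cup. Fitted radii in the top view are all within about 2 mm of the given sizes. Next I'll redo the fit with the radius fixed and check the lids at mid-disc height in the side camera.

```bash
cat >> h.py <<'E'
def fitr(c,x,y,z,r,R=14):
    G=[(score(c,x+i,y+j,z,r),x+i,y+j) for i in range(-R,R+1,2) for j in range(-R,R+1,2)]; b=max(G)
    o=minimize(lambda q:-score(c,q[0],q[1],z,r),b[1:],method="Nelder-Mead",options=dict(initial_simplex=[b[1:],[b[1]+2,b[2]],[b[1],b[2]+2]])); return np.r_[o.x,-o.fun]
E
python3 - <<'E'
from h import *
np.set_printoptions(precision=1,suppress=True)
t=cam("top"); s=cam("side")
print("cams",-t["R"].T@t["tvec"],-s["R"].T@s["tvec"])
P=dict(lid_large=(425,176),lid_medium=(449,-176),lid_small=(550,-374),bowl=(635,27),pot_m=(451,-10),pot_s=(554,378))
for n,(x,y) in P.items():
    z,r=OBJ[n][2:]
    print(n,"top",fitr(t,x,y,z,r),"side",fitr(s,x,y,z,r),*( ["side z10",fitr(s,x,y,10,r),"knob",fitr(t,x,y,42,11,8),fitr(s,x,y,42,11,10)] if "lid" in n else ["mouth",fitr(t,x,y,z,r-5),fitr(s,x,y,z,r-5)]))
E
```

```text
cams [ 364.8  -45.3 1146.3] [  50.6 -658.8  846.2]
lid_large top [425.1 176.   23.1] side [419.5 166.7  29.7] side z10 [421.2 170.1  28.9] knob [422.9 169.4  11. ] [412.1 149.   24.9]
lid_medium top [ 449.3 -176.1   23.2] side [ 444.3 -182.6   34.6] side z10 [ 446.  -180.5   33.8] knob [ 447.3 -171.3    5. ] [ 435.4 -195.3   32.3]
lid_small top [ 550.4 -374.2   24.4] side [ 545.2 -380.9   35.3] side z10 [ 547.7 -379.7   34.6] knob [ 545.8 -367.7   12.1] [ 553.1 -375.8   17.6]
bowl top [636.5  28.5  33.1] side [633.   24.3  27. ] mouth [636.7  27.8  29.3] [634.5  23.7  26.2]
pot_m top [452.   -9.3  38.8] side [450.8 -10.1  34.1] mouth [452.3  -7.8  28.8] [449.6 -12.6  31.3]
pot_s top [554.3 377.1  34.2] side [553.7 379.1  30.5] mouth [551.4 367.8  30.6] [556.8 387.5  28.6]
```

Run:
```python
from h import *
t=cam("top"); s=cam("side")
P=dict(lid_large=(425,176),lid_medium=(449,-176),lid_small=(550,-374),bowl=(635.5,27),pot_m=(451,-10),pot_s=(554,378))
rows=[]
for c in(t,s):
    row=[]
    for n,(x,y) in P.items():
        z,r=OBJ[n][2:]; k=5 if z!=125 else 4
        u,v=proj(c,[x,y,z])[0].astype(int); w=26 if z==45 else 40
        im=c["img"][v-w:v+w,u-w:u+w,::-1]; S=266/im.shape[0]
        im=cv2.convertScaleAbs(cv2.resize(im,(266,266),interpolation=cv2.INTER_CUBIC),alpha=1.8)
        for zz,rr,col in ([(14,r,(0,255,0)),(42,11,(255,255,0)),(14,11,(255,0,255))] if "lid" in n else [(z,r,(0,255,0)),(z,r-5,(255,255,0))]):
            p=(proj(c,np.c_[x+rr*np.cos(T),y+rr*np.sin(T),0*T+zz])-[u-w,v-w]+.5)*S
            cv2.polylines(im,[np.int32(p)],True,col,1)
        row.append(im)
    rows.append(np.vstack([np.hstack(row[:3]),np.hstack(row[3:])]))
cv2.imwrite("pics/ov_t.png",rows[0]);cv2.imwrite("pics/ov_s.png",rows[1])
```

```text
(no output)
```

View pics/ov_t.png

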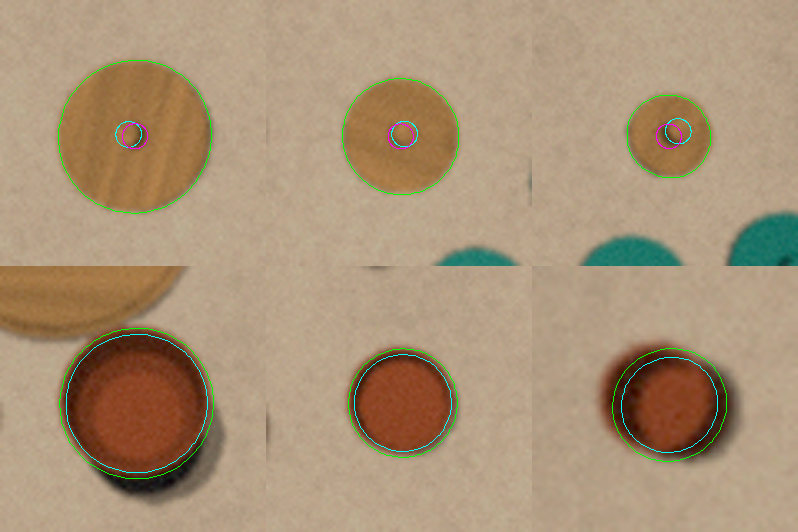

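View pics/ov_s.png

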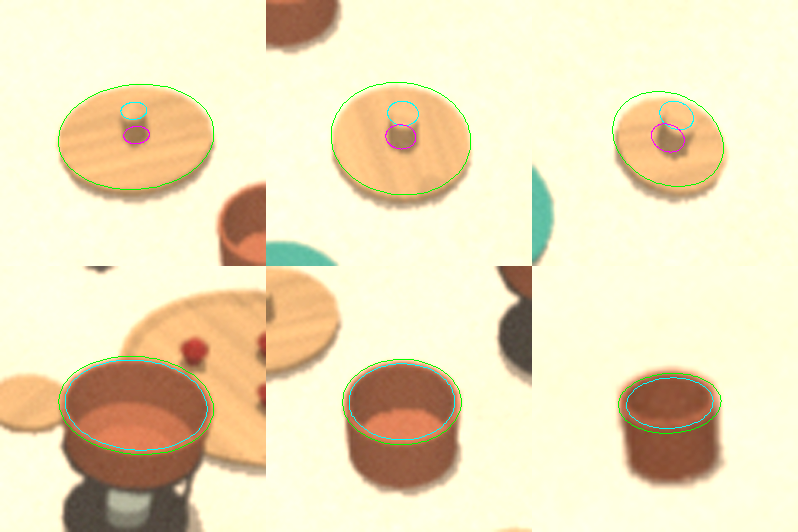

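Overlays (top and side): lids, bowl and medium pot fit their circles within about 3–5 mm. Small pot's rim really lies about 7 mm farther out in y (near 556, 385); I'll remeasure it later. Now I'll start with the large lid.

Call:
move_arm:
  increments:
    - [0,0,0,26,-43,-5,0.6]
    - [0,0,0,52,-87,-10,0.6]
    - [0,0,0,78,-130,-15,0.6]
    - [0,0,0,104,-174,-20,0.6]
    - [0,0,0,130,-217,-25,0.6]
  force: 30

```text
time: 1.02
position: [338.5, 317.8, 228.4]
tool_rot: [0.184, 0.983, 0.0, 0.0]
wrist_force: [1.2, -0.1, 0.1]
opening: 50.9
finger_force: 0.0
```

Call:
move_arm:
  increments:
    - [0,0,0,29,-48,-40,0.6]
    - [0,0,0,58,-97,-80,0.6]
    - [0,0,0,87,-146,-118,0.6]
    - [0,0,0,87,-146,-128,0.6]
    - [0,0,0,87,-146,-128,0.6]

```text
time: 1.65
position: [423.9, 171.9, 98.8]
tool_rot: [0.185, 0.983, -0.001, -0.002]
wrist_force: [0.2, -0.4, 0.7]
opening: 51.5
finger_force: 0.0
```

Run:
```python
from h import *
t=cam("top"); s=cam("side"); p=arm.observe()["position"]; print(p)
o=[]
for c in(t,s):
    u,v=proj(c,p-[0,0,22])[0]; i,j=int(u),int(v); im=cv2.resize(c["img"][j-50:j+50,i-50:i+50,::-1],(400,400),interpolation=cv2.INTER_CUBIC)
    im=cv2.convertScaleAbs(im,alpha=1.7)
    for q,col in((p-[0,0,22],(0,0,255)),(np.r_[p[:2],42],(0,255,0))):
        a=(proj(c,q)[0]-[i-50,j-50]+.5)*4; cv2.drawMarker(im,tuple(int(k) for k in a),col,0,14,1)
    o.append(im)
cv2.imwrite("pics/h1.png",np.hstack(o))
```

```text
[425.00298753 173.55611963 100.82833688]
```

View pics/h1.png

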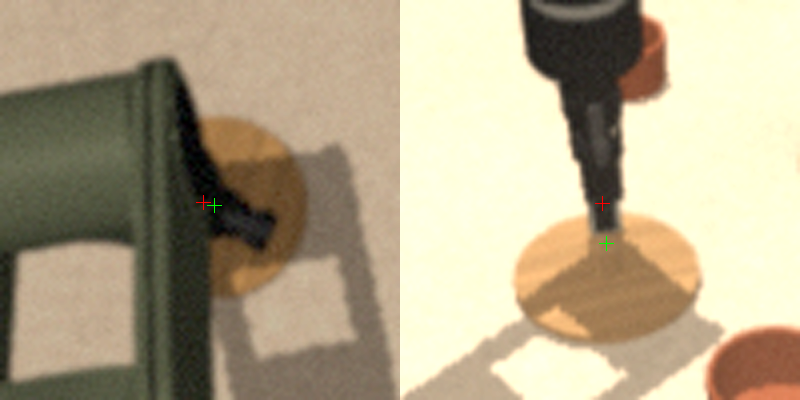

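Picture: the gripper stands over the large lid's centre. The near finger at (605,232) in the side crop hides the knob. I'll descend and close.

Call:
move_arm:
  increments:
    - [0,0,0,0,0,-30,0.6]
    - [0,0,0,0,0,-50,0.6]
    - [0,0,0,0,0,-57,0.6]
    - [0,0,0,0,0,-57,0]
    - [0,0,0,0,0,-57,0]

```text
time: 2.38
position: [426.0, 173.8, 44.6]
tool_rot: [0.184, 0.983, 0.001, 0.001]
wrist_force: [-0.3, -0.3, -0.6]
opening: 20.6
finger_force: 29.3
```

Call:
move_arm:
  increments:
    - [0,0,0,0,0,0,0]
    - [0,0,0,0,0,0,0]
    - [0,0,0,0,0,0,0]

```text
time: 2.75
position: [426.0, 173.7, 44.6]
tool_rot: [0.184, 0.983, 0.001, 0.001]
wrist_force: [-0.5, 2.9, 6.6]
opening: 20.8
finger_force: 29.9
```

Call:
move_arm:
  increments:
    - [0,0,0,0,0,15,0]
    - [0,0,0,0,0,50,0]
    - [0,0,0,0,0,95,0]
    - [0,0,0,0,0,140,0]
    - [0,0,0,0,0,170,0]
  force: 40

```text
time: 3.38
position: [425.4, 173.0, 216.4]
tool_rot: [0.184, 0.983, 0.0, 0.002]
wrist_force: [0.5, 0.7, 0.0]
opening: 20.5
finger_force: 39.2
```

Call:
move_arm:
  increments:
    - [0,0,0,20,-14,10,0]
    - [0,0,0,60,-42,10,0]
    - [0,0,0,105,-73,10,0]
    - [0,0,0,150,-105,10,0]
    - [0,0,0,190,-132,10,0]

```text
time: 4.0
position: [615.9, 39.5, 223.9]
tool_rot: [0.184, 0.983, -0.0, 0.0]
wrist_force: [-0.5, 0.1, -0.9]
opening: 20.8
finger_force: 39.2
```

Call:
move_arm:
  increments:
    - [0,0,0,14,-10,0,0]
    - [0,0,0,20,-14,0,0]
    - [0,0,0,20,-14,0,0]

```text
time: 4.38
position: [634.1, 27.7, 223.3]
tool_rot: [0.184, 0.983, 0.0, -0.001]
wrist_force: [0.2, 0.3, -0.2]
opening: 20.0
finger_force: 39.2
```

Run:
```python
from h import *
np.set_printoptions(precision=1,suppress=True)
t=cam("top"); s=cam("side"); p=arm.observe()["position"]; print(p)
z=p[2]-44.6
print("lid top",fitr(t,p[0],p[1],z+14,67),"side",fitr(s,p[0],p[1],z+14,67),fitr(s,p[0],p[1],z+10,67))
print("bowl side",fitr(s,635,27,125,62))
o=[cv2.convertScaleAbs(c["img"][j-75:j+75,i-75:i+75,::-1],alpha=1.7) for c in(t,s) for i,j in[proj(c,p)[0].astype(int)]]
cv2.imwrite("pics/h2.png",np.hstack([cv2.resize(q,(400,400),interpolation=cv2.INTER_CUBIC) for q in o]))
```

```text
[633.8  28.1 223.4]
lid top [632.2  27.8  17.4] side [626.9  22.8  21.1] [630.   26.9  20.8]
bowl side [632.   20.1  17. ]
```

View pics/h2.png

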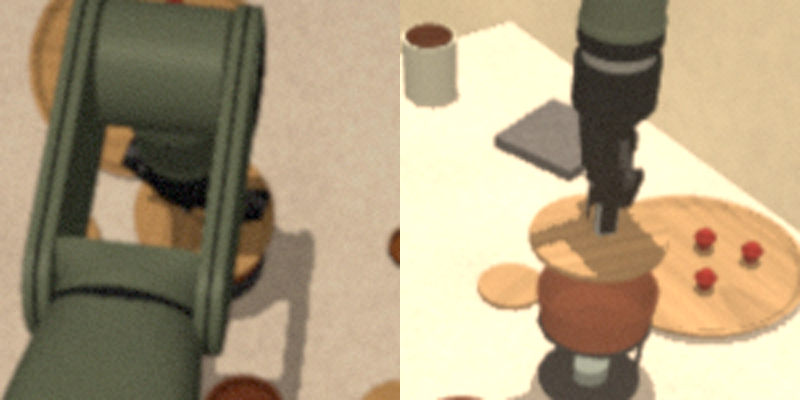

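Picture: the lid is held level above the bowl, slightly on its near side. Compared with the bowl in the same camera, the lid needs about +4 mm in x.

Call:
move_arm:
  increments:
    - [0,0,0,4,0,-10,0]
    - [0,0,0,4,0,-30,0]
    - [0,0,0,4,0,-45,0]
    - [0,0,0,4,0,-52,0]
    - [0,0,0,4,0,-52,0]

```text
time: 5.1
position: [638.2, 27.2, 170.0]
tool_rot: [0.184, 0.983, -0.0, -0.001]
wrist_force: [-0.2, 0.4, -0.5]
opening: 20.6
finger_force: 39.2
```

Call:
move_arm:
  increments:
    - [0,0,0,0,0,-2,0]
    - [0,0,0,0,0,-4,0]
    - [0,0,0,0,0,-6,0]
    - [0,0,0,0,0,-7,0]
    - [0,0,0,0,0,-7,0]

```text
time: 5.72
position: [638.9, 27.1, 164.4]
tool_rot: [0.184, 0.983, 0.0, 0.0]
wrist_force: [0.2, -0.6, -0.7]
opening: 20.2
finger_force: 39.2
```

Call:
move_arm:
  increments:
    - [0,0,0,0,0,-1,0]
    - [0,0,0,0,0,-2,0]
    - [0,0,0,0,0,-2,0]

```text
time: 6.1
position: [639.0, 27.1, 164.3]
tool_rot: [0.184, 0.983, -0.0, 0.0]
wrist_force: [-4.2, 0.2, 7.9]
opening: 20.4
finger_force: 40.1
```

Contact came at the seated height (8 N). If the plug were on the rim, it would have come 6 mm higher. Releasing and rising.

Call:
move_arm:
  increments:
    - [0,0,0,0,0,1,0]
    - [0,0,0,0,0,1,0.45]
    - [0,0,0,0,0,1,0.45]
    - [0,0,0,0,0,1,0.45]
    - [0,0,0,0,0,25,0.45]

```text
time: 6.72
position: [636.9, 27.3, 184.4]
tool_rot: [0.184, 0.983, -0.0, -0.003]
wrist_force: [0.6, -0.1, 0.4]
opening: 38.6
finger_force: 0.0
```

Call:
move_arm:
  increments:
    - [0,0,0,0,0,40,0.6]
    - [0,0,0,-45,-40,40,0.6]
    - [0,0,0,-90,-85,40,0.6]
    - [0,0,0,-130,-130,30,0.6]
    - [0,0,0,-170,-175,20,0.6]

```text
time: 7.35
position: [467.6, -149.1, 207.3]
tool_rot: [0.184, 0.983, -0.0, 0.001]
wrist_force: [0.8, -1.3, 0.2]
opening: 51.4
finger_force: 0.0
```

Run:
```python
from h import *
np.set_printoptions(precision=1,suppress=True)
t=cam("top"); s=cam("side"); p=arm.observe()["position"]; print(p)
print("lid_large",fitr(t,636,28,133,67),fitr(s,636,28,133,67))
for n,(x,y) in dict(lid_medium=(449,-176),lid_small=(550,-374)).items():
  z,r=OBJ[n][2:];print(n,fitr(t,x,y,z,r),fitr(s,x,y,10,r))
o=[cv2.convertScaleAbs(c["img"][j-45:j+45,i-45:i+45,::-1],alpha=1.7) for c in(t,s) for i,j in[proj(c,[636,28,125])[0].astype(int)]]
cv2.imwrite("pics/h3.png",np.hstack([cv2.resize(q,(400,400),interpolation=cv2.INTER_CUBIC) for q in o]))
```

```text
[ 464.6 -150.8  205.6]
lid_large [637.1  28.2  23.8] [620.3  22.9  16.7]
lid_medium [ 449.2 -175.6   15.6] [ 446.6 -179.8   31.6]
lid_small [ 550.4 -375.8   23.2] [ 547.5 -379.4   35.9]
```

View pics/h3.png

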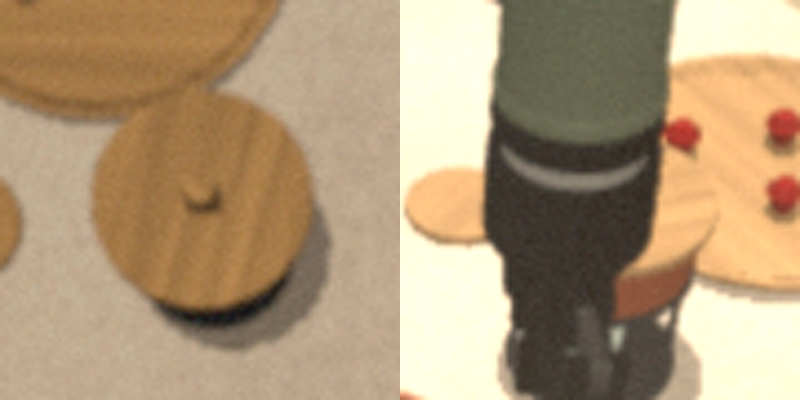

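Picture: large lid sits level on the bowl, concentric within about 1 mm in the top view. Next, the medium lid at (448.5,-177).

Call:
move_arm:
  increments:
    - [0,0,0,-20,-29,-40,0.6]
    - [0,0,0,-20,-29,-90,0.6]
    - [0,0,0,-20,-29,-135,0.6]
    - [0,0,0,-20,-29,-158,0.6]
    - [0,0,0,-20,-29,-164,0.6]
  force: 30

```text
time: 8.07
position: [448.1, -175.8, 41.6]
tool_rot: [0.184, 0.983, 0.001, -0.002]
wrist_force: [-0.4, 1.2, 0.4]
opening: 51.2
finger_force: 0.0
```

Call:
move_arm:
  increments:
    - [0,0,0,0,0,0,0.6]
    - [0,0,0,0,0,0,0]
    - [0,0,0,0,0,0,0]
    - [0,0,0,0,0,0,0]
    - [0,0,0,0,0,0,0]

```text
time: 8.7
position: [450.1, -177.5, 44.7]
tool_rot: [0.184, 0.983, -0.0, 0.001]
wrist_force: [0.5, 0.5, 5.8]
opening: 20.8
finger_force: 29.6
```

Call:
move_arm:
  increments:
    - [0,0,0,0,0,15,0]
    - [0,0,0,0,0,45,0]
    - [0,0,0,0,0,75,0]
    - [0,0,0,1,30,90,0]
    - [0,0,0,2,70,90,0]
  force: 40

```text
time: 9.32
position: [452.3, -107.4, 135.9]
tool_rot: [0.185, 0.983, -0.001, 0.002]
wrist_force: [0.4, 0.2, -0.8]
opening: 20.3
finger_force: 39.2
```

Call:
move_arm:
  increments:
    - [0,0,0,0,40,0,0]
    - [0,0,0,0,75,0,0]
    - [0,0,0,1,97,0,0]
    - [0,0,0,1,97,0,0]
    - [0,0,0,1,97,0,0]

```text
time: 9.95
position: [451.9, -10.3, 133.6]
tool_rot: [0.184, 0.983, -0.0, 0.0]
wrist_force: [-0.8, -0.2, 0.1]
opening: 20.4
finger_force: 39.2
```

Run:
```python
from h import *
np.set_printoptions(precision=1,suppress=True)
t=cam("top"); s=cam("side"); p=arm.observe()["position"]; print(p)
z=p[2]-43.5
print("lid top",fitr(t,p[0],p[1],z+14,51),"side",fitr(s,p[0],p[1],z+10,51))
o=[cv2.convertScaleAbs(c["img"][j-60:j+60,i-60:i+60,::-1],alpha=1.7) for c in(t,s) for i,j in[proj(c,p)[0].astype(int)]]
cv2.imwrite("pics/h4.png",np.hstack([cv2.resize(q,(400,400),interpolation=cv2.INTER_CUBIC) for q in o]))
```

```text
[451.9 -10.7 133.5]
lid top [445.  -22.5  13.2] side [448.6 -12.4  28.4]
```

View pics/h4.png

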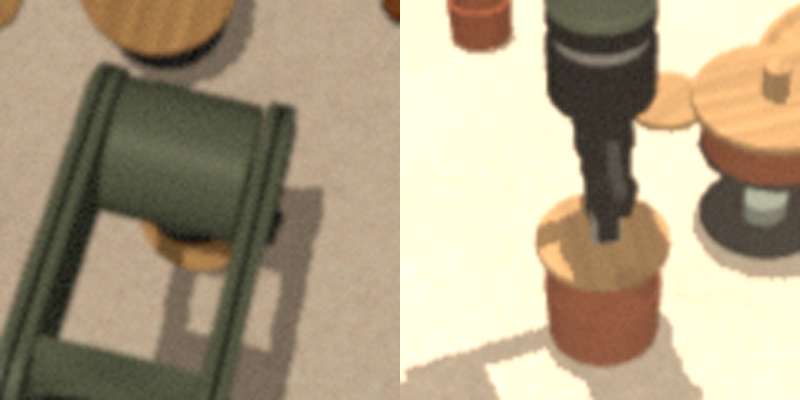

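Picture: the lid is held level above the medium pot. The top view is occluded by the arm, and the side fit agrees with the target. Lowering.

Call:
move_arm:
  increments:
    - [0,0,0,0,0,-15,0]
    - [0,0,0,0,0,-30,0]
    - [0,0,0,0,0,-35,0]
    - [0,0,0,0,0,-38,0]
    - [0,0,0,0,0,-38,0]

```text
time: 10.68
position: [451.8, -9.9, 95.1]
tool_rot: [0.184, 0.983, -0.0, -0.0]
wrist_force: [0.6, -0.1, -1.6]
opening: 20.4
finger_force: 39.2
```

Call:
move_arm:
  increments:
    - [0,0,0,0,0,-1,0]
    - [0,0,0,0,0,-2,0]
    - [0,0,0,0,0,-3,0]
    - [0,0,0,0,0,-3,0]

```text
time: 11.18
position: [452.3, -9.9, 93.9]
tool_rot: [0.184, 0.983, -0.0, 0.0]
wrist_force: [-4.4, 1.0, 10.2]
opening: 20.4
finger_force: 40.5
```

Call:
move_arm:
  increments:
    - [0,0,0,0,0,1,0]
    - [0,0,0,0,0,1,0.45]
    - [0,0,0,0,0,1,0.45]
    - [0,0,0,0,0,1,0.45]
    - [0,0,0,0,0,25,0.45]

```text
time: 11.8
position: [449.8, -9.5, 115.6]
tool_rot: [0.184, 0.983, 0.0, -0.003]
wrist_force: [-0.0, -0.8, 0.4]
opening: 38.3
finger_force: 0.0
```

Call:
move_arm:
  increments:
    - [0,0,0,0,0,40,0.6]
    - [0,0,0,12,-45,50,0.6]
    - [0,0,0,26,-95,50,0.6]
    - [0,0,0,39,-145,50,0.6]
    - [0,0,0,52,-195,50,0.6]

```text
time: 12.42
position: [504.1, -206.5, 167.2]
tool_rot: [0.184, 0.983, 0.0, 0.0]
wrist_force: [0.3, 0.4, -0.8]
opening: 51.2
finger_force: 0.0
```

Call:
move_arm:
  increments:
    - [0,0,0,12,-45,0,0.6]
    - [0,0,0,24,-90,-10,0.6]
    - [0,0,0,36,-135,-30,0.6]
    - [0,0,0,45,-170,-50,0.6]
    - [0,0,0,45,-171,-70,0.6]

```text
time: 13.05
position: [549.0, -378.7, 96.3]
tool_rot: [0.185, 0.983, -0.001, 0.001]
wrist_force: [0.3, 0.7, 0.0]
opening: 51.0
finger_force: 0.0
```

Run:
```python
from h import *
np.set_printoptions(precision=1,suppress=True)
t=cam("top"); s=cam("side"); p=arm.observe()["position"]; print(p)
print("lid_m",fitr(t,451,-10,63,51),fitr(s,451,-10,59,51))
print("lid_s",fitr(s,547.5,-379.5,10,37))
for z,r in((45,32),(45,27)): print("pot_s",[fit(c,556,384,z,r) for c in(t,s)])
def ov(c,P,x,y,w,L):
    u,v=proj(c,P)[0].astype(int); im=cv2.convertScaleAbs(cv2.resize(c["img"][v-w:v+w,u-w:u+w,::-1],(266,266),interpolation=cv2.INTER_CUBIC),alpha=1.8)
    for z,r,col in L: cv2.polylines(im,[np.int32((proj(c,np.c_[x+r*np.cos(T),y+r*np.sin(T),0*T+z])-[u-w,v-w]+.5)*133/w)],True,col,1)
    return im
G=(0,255,0);Y=(255,255,0)
rows=[np.hstack([ov(c,[451,-10,55],451.5,-9.5,35,[(63,51,G)]),ov(c,[556,385,45],556,385,24,[(45,32,G),(45,27,Y),(0,32,(255,0,255))]),ov(c,[549,-377,14],549,-377,40,[(14,37,G)])]) for c in(t,s)]
cv2.imwrite("pics/h5.png",np.vstack(rows))
```

```text
[ 546.6 -374.    93.2]
lid_m [450.1 -11.4  25.2] [451.3  -9.4  37.9]
lid_s [ 548.8 -378.6   32.4]
pot_s [array([554.8, 378.5,  33.9,  38.7]), array([555. , 382.1,  35.2,  32.2])]
pot_s [array([549.2, 366.7,  29.8,  33.4]), array([557.6, 388.8,  28.7,  30.4])]
```

View pics/h5.png

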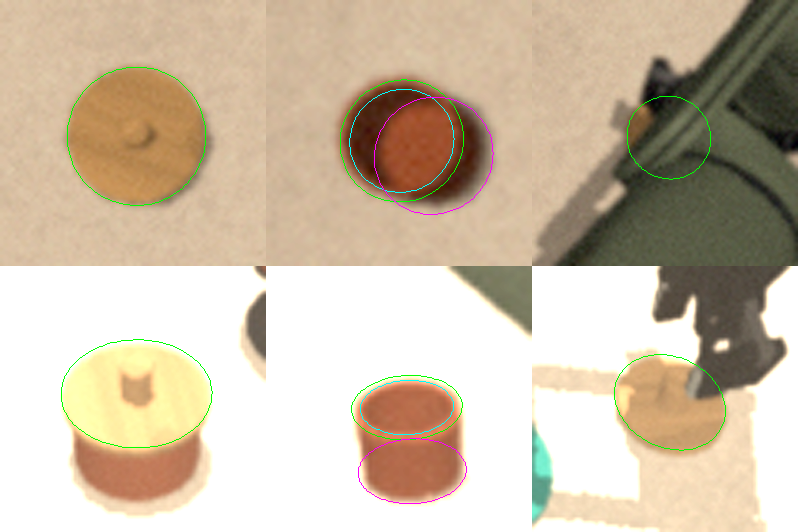

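Picture: medium lid is flat and concentric on its pot. The small pot circle at (556,385) now matches the rim in both views. The gripper is above the small lid. Descend and grasp.

Call:
move_arm:
  increments:
    - [0,0,0,0,-1,-20,0.6]
    - [0,0,0,0,-1,-40,0.6]
    - [0,0,0,0,-1,-50,0.6]
    - [0,0,0,0,-1,-54,0.6]
    - [0,0,0,0,-1,-54,0.6]
  force: 30

```text
time: 13.78
position: [548.9, -376.8, 43.2]
tool_rot: [0.184, 0.983, 0.0, 0.0]
wrist_force: [-0.3, 0.2, -0.6]
opening: 51.3
finger_force: 0.0
```

Call:
move_arm:
  increments:
    - [0,0,0,0,0,0,0.3]
    - [0,0,0,0,0,0,0]
    - [0,0,0,0,0,0,0]
    - [0,0,0,0,0,0,0]
    - [0,0,0,0,0,0,0]

```text
time: 14.4
position: [549.4, -377.4, 44.2]
tool_rot: [0.184, 0.983, -0.0, 0.001]
wrist_force: [-0.4, 0.9, 4.6]
opening: 20.8
finger_force: 29.7
```

Call:
move_arm:
  increments:
    - [0,0,0,0,0,15,0]
    - [0,0,0,0,0,55,0]
    - [0,0,0,-2,10,100,0]
    - [0,0,0,-6,40,145,0]
    - [0,0,0,-12,80,180,0]
  force: 40

```text
time: 15.02
position: [536.9, -296.9, 225.8]
tool_rot: [0.185, 0.983, -0.0, 0.001]
wrist_force: [-0.5, 0.5, -0.4]
opening: 20.6
finger_force: 39.2
```

Call:
move_arm:
  increments:
    - [0,0,0,-6,47,5,0]
    - [0,0,0,-12,94,5,0]
    - [0,0,0,-18,141,5,0]
    - [0,0,0,-24,188,5,0]
    - [0,0,0,-28,235,5,0]

```text
time: 15.65
position: [507.9, -60.3, 228.5]
tool_rot: [0.184, 0.983, 0.0, -0.0]
wrist_force: [1.0, -0.3, -0.6]
opening: 20.7
finger_force: 39.2
```

Call:
move_arm:
  increments:
    - [0,0,0,0,47,0,0]
    - [0,0,0,0,94,0,0]
    - [0,0,0,2,141,0,0]
    - [0,0,0,8,188,0,0]
    - [0,0,0,14,235,0,0]

```text
time: 16.27
position: [522.4, 174.6, 228.6]
tool_rot: [0.184, 0.983, -0.0, -0.0]
wrist_force: [0.7, -0.4, 0.9]
opening: 20.4
finger_force: 39.2
```

Call:
move_arm:
  increments:
    - [0,0,0,8,47,0,0]
    - [0,0,0,16,94,-20,0]
    - [0,0,0,24,141,-45,0]
    - [0,0,0,31,185,-75,0]
    - [0,0,0,33,211,-90,0]

```text
time: 16.9
position: [554.3, 385.6, 135.9]
tool_rot: [0.183, 0.983, -0.001, -0.002]
wrist_force: [0.2, -0.6, 0.3]
opening: 20.0
finger_force: 39.2
```

Call:
move_arm:
  increments:
    - [0,0,0,0,0,-10,0]
    - [0,0,0,0,0,-10,0]
    - [0,0,0,0,0,-10,0]

```text
time: 17.27
position: [556.4, 383.1, 129.3]
tool_rot: [0.184, 0.983, 0.0, 0.0]
wrist_force: [0.4, 0.1, -0.1]
opening: 20.4
finger_force: 39.2
```

Run:
```python
from h import *
np.set_printoptions(precision=1,suppress=True)
t=cam("top"); s=cam("side"); p=arm.observe()["position"]; print(p)
z=p[2]-43.5
print("lid top",fitr(t,p[0],p[1],z+14,37),"side",fitr(s,p[0],p[1],z+10,37))
o=[cv2.convertScaleAbs(c["img"][max(j-50,0):j+50,max(i-50,0):i+50,::-1],alpha=1.7) for c in(t,s) for i,j in[proj(c,p)[0].astype(int)]]
cv2.imwrite("pics/h6.png",np.hstack([cv2.resize(q,(400,400),interpolation=cv2.INTER_CUBIC) for q in o]))
```

```text
[556.7 383.4 129.7]
lid top [557.  378.4  24.8] side [555.5 378.4  32. ]
```

View pics/h6.png

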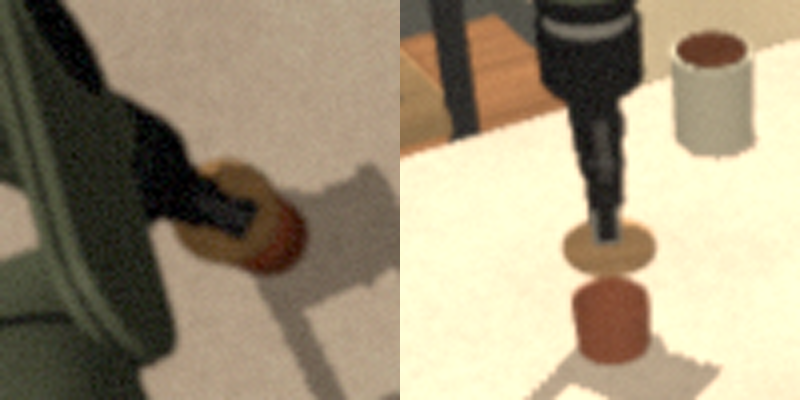

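Picture: lid is level above the small pot, with some y uncertainty (fit 378 against TCP 383). I'll lower to just above the rim and compare there.

Call:
move_arm:
  increments:
    - [0,0,0,0,0,-10,0]
    - [0,0,0,0,0,-20,0]
    - [0,0,0,0,0,-30,0]
    - [0,0,0,0,0,-33,0]
    - [0,0,0,0,0,-33,0]

```text
time: 18.0
position: [555.5, 384.1, 94.6]
tool_rot: [0.184, 0.983, -0.0, -0.0]
wrist_force: [-0.4, 0.1, 0.5]
opening: 20.3
finger_force: 39.2
```

Run:
```python
from h import *
np.set_printoptions(precision=1,suppress=True)
t=cam("top"); s=cam("side"); p=arm.observe()["position"]; print(p)
z=p[2]-43.5
print("lid top",fitr(t,p[0],p[1],z+14,37),"side",fitr(s,p[0],p[1],z+10,37),fitr(s,p[0],p[1],z+14,37))
o=[]
for c in(t,s):
    i,j=proj(c,[556,384,45])[0].astype(int); w=33
    im=cv2.convertScaleAbs(cv2.resize(c["img"][j-w:j+w,i-w:i+w,::-1],(400,400),interpolation=cv2.INTER_CUBIC),alpha=1.7)
    for x,y,zz,r,col in((p[0],p[1],z+14,37,(0,255,0)),(556,385,45,32,(255,255,0)),(556,385,0,32,(255,0,255))):
        cv2.polylines(im,[np.int32((proj(c,np.c_[x+r*np.cos(T),y+r*np.sin(T),0*T+zz])-[i-w,j-w]+.5)*200/w)],True,col,1)
    o.append(im)
cv2.imwrite("pics/h7.png",np.hstack(o))
```

```text
[556.1 384.3  95.5]
lid top [553.2 374.1  26.6] side [553.8 378.2  27.6] [551.2 373.   27.8]
```

View pics/h7.png

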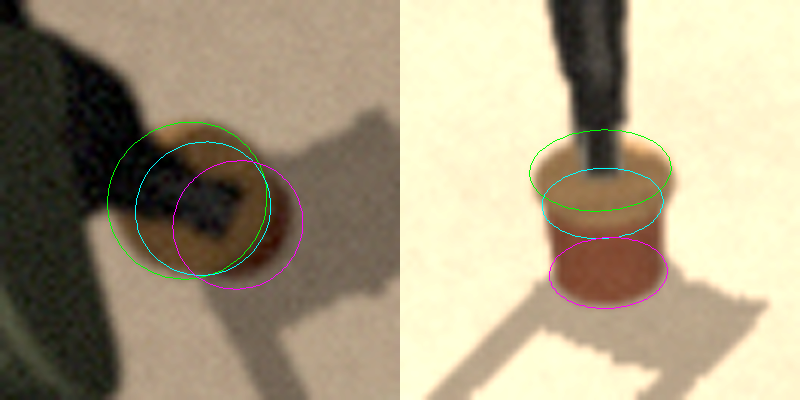

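Picture: the lid appears a few mm off the TCP-predicted circle in both views. I need the lid-to-pot offset measured in the same camera, so I'll do silhouette fits (unoccluded pot in the stored images, lid now).

```bash
cat > sil.py <<'E'
from h import *
np.set_printoptions(precision=1,suppress=True)
S=4
def circ(c,x,y,z,r): return proj(c,np.c_[x+r*np.cos(T),y+r*np.sin(T),0*T+z])
def model(c,x,y,discs,o,w):
    m=np.zeros((2*w*S,2*w*S),np.uint8)
    h=cv2.convexHull(np.float32(np.vstack([circ(c,x,y,z,r) for z,r in discs])))
    cv2.fillConvexPoly(m,np.int32((h-o+.5)*S*16),1,shift=4); return m.astype(bool)
def silfit(c,img,mask,ign,P,discs,w=30):
    o=proj(c,P)[0].astype(int)-w
    cut=lambda a:cv2.resize(np.float32(a[o[1]:o[1]+2*w,o[0]:o[0]+2*w]),None,fx=S,fy=S)>.5
    M,I=cut(mask),~cut(ign)
    cost=lambda q:((model(c,q[0],q[1],discs,o,w)^M)&I).sum()
    g=min((cost((P[0]+a,P[1]+b)),P[0]+a,P[1]+b) for a in range(-12,13,1) for b in range(-12,13,1))
    return np.r_[g[1:],g[0]/S/S,(M&I).sum()/S/S]
E
python3 - <<'E'
from sil import *
t=cam("top"); s=cam("side"); p=arm.observe()["position"]; z=p[2]-43.5; print(p)
for n,c in(("top",t),("side",s)):
    raw=cv2.imread(n+"_raw.png")[:,:,::-1]
    def masks(im):
        b=cv2.GaussianBlur(im,(0,0),.7); h=cv2.cvtColor(b,cv2.COLOR_RGB2HSV); H,Sa,V=[h[:,:,k].astype(int) for k in range(3)]
        return ((H<9)|(H>172))&(Sa>110), (H>=9)&(H<24)&(Sa>95), V<35
    red,_,_=masks(raw); no=np.zeros(red.shape,bool)
    for rb in(32,29,26): print(n,"pot rb",rb,silfit(c,raw,red,no,[556,384,45],[(45,32),(0,rb)]))
    im=c["img"]; _,bam,dark=masks(im)
    ign=cv2.dilate(np.uint8(dark),np.ones((5,5)))>0
    print(n,"lid",silfit(c,im,bam,ign,[p[0],p[1],z+10],[(z+14,37),(z+6,37)]))
    v=np.hstack([cv2.resize(np.uint8(a[j-33:j+33,i-33:i+33])*255,(260,260)) for i,j in[proj(c,[556,384,45])[0].astype(int)] for a in(red,bam,ign)])
    cv2.imwrite(f"m_{n}.png",v)
cv2.imwrite("pics/m.png",np.vstack([cv2.imread("m_top.png"),cv2.imread("m_side.png")]))
# control: large/medium lids seated
E
```

```text
[556.2 384.4  95.9]
top pot rb 32 [564.  379.  462.6  54. ]
top pot rb 29 [563.  380.  427.6  54. ]
top pot rb 26 [557.  380.  398.2  54. ]
top lid [556.2 379.4  48.9 216.4]
side pot rb 32 [568.  395.  408.5   1.5]
side pot rb 29 [566.  396.  381.9   1.5]
side pot rb 26 [565.  396.  358.6   1.5]
side lid [550.2 372.4 213.5 429.5]
```

View pics/m.png

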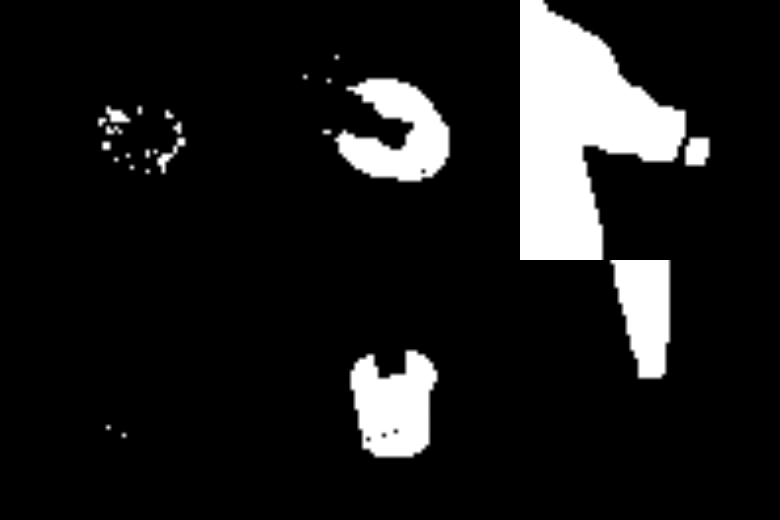

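Masks: red hue is mixed in with bamboo, so I'll tune the thresholds from sampled hues and use saturation for the pot.

Run:
```python
from sil import *
t=cam("top"); s=cam("side"); p=arm.observe()["position"]; z=p[2]-43.5; print(p)
hsv=lambda im:cv2.cvtColor(cv2.GaussianBlur(im,(0,0),.7),cv2.COLOR_RGB2HSV).astype(int)
for n,c in(("top",t),("side",s)):
    raw=np.ascontiguousarray(cv2.imread(n+"_raw.png")[:,:,::-1]); h=hsv(raw)
    a=lambda P:h[tuple(proj(c,P)[0].round().astype(int)[::-1])]
    print(n,"floor",a([556,384,6]),"lidmed",a([449,-150,14]),"table",a([500,330,0]))
    m=h[:,:,1]>112; no=np.zeros(m.shape,bool)
    for rb in(32,30,28,26): print(" pot rb",rb,silfit(c,raw,m,no,[556,384,45],[(45,32),(0,rb)]))
    h=hsv(c["img"]); bam=(h[:,:,1]>100)&(h[:,:,0]>11)&(h[:,:,0]<24); ign=cv2.dilate(np.uint8(h[:,:,2]<35),np.ones((5,5)))>0
    print(" lid",silfit(c,c["img"],bam,ign,[p[0],p[1]-4,z+10],[(z+14,37),(z+6,37)]))
    h=hsv(raw); m=(h[:,:,1]>100)&(h[:,:,0]>11)&(h[:,:,0]<24)
    print(" lid at start",silfit(c,raw,m,no,[549,-377,10],[(14,37),(6,37)]))
```

```text
[556.1 384.3  95.8]
top floor [ 10 190  75] lidmed [ 16 143  91] table [ 16  64 104]
 pot rb 32 [558.  388.   83.7 435.8]
 pot rb 30 [558.  388.   58.7 435.8]
 pot rb 28 [559.  387.   37.8 435.8]
 pot rb 26 [558.  386.   26.1 435.8]
 lid [559.1 382.3  44.6 205.5]
 lid at start [ 552.  -375.    46.4  474.8]
side floor [ 10 156  77] lidmed [ 15 123 141] table [ 17  65 169]
 pot rb 32 [557.  391.   80.5 333.8]
 pot rb 30 [558.  388.   62.6 333.8]
 pot rb 28 [557.  386.   47.1 333.8]
 pot rb 26 [555.  382.   33.6 333.8]
 lid [555.1 379.3  49.6 215. ]
 lid at start [ 551.  -377.    95.2  719.8]
```

Same-camera offset from lid to pot is about (+1, +5) mm in both views. Correct and lower gently.

Call:
move_arm:
  increments:
    - [0,0,0,1,5,0,0]
    - [0,0,0,1,5,-2,0]
    - [0,0,0,1,5,-4,0]
    - [0,0,0,1,5,-6,0]
    - [0,0,0,1,5,-6,0]

```text
time: 18.92
position: [556.6, 388.9, 88.8]
tool_rot: [0.184, 0.983, -0.0, -0.0]
wrist_force: [-0.4, -0.4, -1.0]
opening: 20.1
finger_force: 39.2
```

Call:
move_arm:
  increments:
    - [0,0,0,0,0,-1,0]
    - [0,0,0,0,0,-2,0]
    - [0,0,0,0,0,-3,0]
    - [0,0,0,0,0,-4,0]
    - [0,0,0,0,0,-4,0]

```text
time: 19.55
position: [556.8, 389.1, 85.1]
tool_rot: [0.184, 0.983, -0.0, -0.0]
wrist_force: [-0.9, 0.9, -0.5]
opening: 20.6
finger_force: 39.2
```

Call:
move_arm:
  increments:
    - [0,0,0,0,0,-1,0]
    - [0,0,0,0,0,-2,0]
    - [0,0,0,0,0,-3,0]
    - [0,0,0,0,0,-3,0]

```text
time: 20.05
position: [556.9, 389.2, 83.4]
tool_rot: [0.184, 0.983, 0.0, 0.0]
wrist_force: [-2.6, -1.4, 5.0]
opening: 20.4
finger_force: 39.9
```

Contact came at the seated height (about 83), so the plug is in the mouth. Its play is 9 mm, less than the 11 mm tolerance. Release and retreat.

Call:
move_arm:
  increments:
    - [0,0,0,0,0,1,0]
    - [0,0,0,0,0,1,0.45]
    - [0,0,0,0,0,1,0.45]
    - [0,0,0,0,0,1,0.45]
    - [0,0,0,0,0,25,0.45]

```text
time: 20.68
position: [554.9, 388.0, 104.5]
tool_rot: [0.184, 0.983, -0.002, -0.002]
wrist_force: [-0.8, 0.6, 0.3]
opening: 38.6
finger_force: 0.0
```

Call:
move_arm:
  increments:
    - [0,0,0,0,0,40,0.6]
    - [0,0,0,0,0,85,0.6]
    - [0,0,0,-50,10,120,0.6]
    - [0,0,0,-100,20,140,0.6]
    - [0,0,0,-150,30,150,0.6]

```text
time: 21.3
position: [406.1, 419.8, 259.3]
tool_rot: [0.184, 0.983, 0.001, 0.001]
wrist_force: [0.3, 0.7, -0.6]
opening: 51.1
finger_force: 0.0
```

Call:
move_arm:
  increments:
    - [0,0,0,-50,30,0,0.6]
    - [0,0,0,-100,60,0,0.6]
    - [0,0,0,-120,90,0,0.6]
    - [0,0,0,-120,90,0,0.6]

```text
time: 21.8
position: [284.9, 510.7, 257.4]
tool_rot: [0.182, 0.983, 0.0, -0.0]
wrist_force: [0.2, -0.3, 0.0]
opening: 51.3
finger_force: 0.0
```

Run:
```python
from sil import *
t=cam("top"); s=cam("side"); print(arm.observe()["position"],arm.observe()["time"])
hsv=lambda im:cv2.cvtColor(cv2.GaussianBlur(im,(0,0),.7),cv2.COLOR_RGB2HSV).astype(int)
for n,c in(("top",t),("side",s)):
    h=hsv(c["img"]); bam=(h[:,:,1]>100)&(h[:,:,0]>11)&(h[:,:,0]<24); no=bam&False
    print(n,"lid_s",silfit(c,c["img"],bam,no,[557,387,50],[(53,37),(45,37)]))
o=[]
for c in(t,s):
    for P in([636,28,130],[451,-10,55],[556,386,45]):
        i,j=proj(c,P)[0].astype(int); w=35; o.append(cv2.convertScaleAbs(cv2.resize(c["img"][j-w:j+w,i-w:i+w,::-1],(260,260),interpolation=cv2.INTER_CUBIC),alpha=1.6))
cv2.imwrite("pics/end.png",np.vstack([np.hstack(o[:3]),np.hstack(o[3:])]))
```

```text
[286.8 509.  257.1] 21.9
top lid_s [559.  388.   39.2 549.5]
side lid_s [557.  386.   50.8 289. ]
```

View pics/end.png

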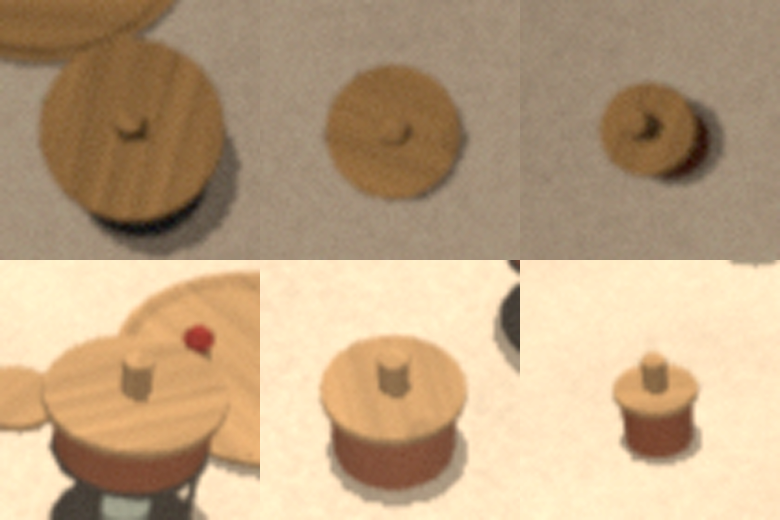

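All three lids sit flat and concentric in both views, with the arm clear. Handing in.

```bash
python3 -c "
from workcell import arm
print(arm.job_done())"
```

```text
the job is handed in; nothing more can be done
None
```

All three lids were set down on their matching vessels and look flat and centred in both cameras; the job was handed in at about 22 s with the arm clear, but no verdict was returned.

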